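Zero the farm-shop scale with its wing screw

ROBOT

A 6-joint arm with a two-finger parallel gripper is mounted at the origin on the work surface. World frame = base frame: x ahead of the robot, y to its left, z up, the work surface at z = 0. Lengths are in m, angles in rad, forces in N, time in s.
With the tool pointing down it reaches from about 0.35 to 0.975 m from the base axis. Payload 4.9 kg.
Tool frame: the origin (TCP) lies between the finger pads; the fingertips stand 25 mm ahead of it and the grasp point (between the pads) lies 6 mm ahead of it (r.nose_length is the distance from the TCP to the fingertips, in m); z points along the fingers, y is the direction in which the jaws open and shut (so a half turn about z gives the same grasp; the last joint's range is limited). The gripper opens to 85 mm and grips with 20 to 120 N. Pads are 22 mm wide; open, the fingers measure 114 mm over their backs; the gripper's body (76 mm by 85 mm) begins 54 mm behind the grasp point. The pads swing forward as they close: fully open they stand 13 mm farther back than shut.
Start: joints at [-1.296, 0.053, 1.613, -0, 1.476, -0.119], TCP at [0.24, -0.577, 0.256] pointing down, gripper open.
Joint ranges: [-3.01, 3.01], [-1.01, 2.22], [0.06, 2.58], [-1.02, 4.17], [0.09, 2.62], [-3.14, 3.14]. Speed limits (rad/s): [2.57, 2.57, 3.14, 3.14, 3.14, 3.14].

INTERFACE

Orientations are given as a unit quaternion [w, x, y, z].
In Python, from rig import r, planner, readout, viewer gives the robot as it stands. Calls block until the motion is done:
- r.move_ptp(position, orientation): joint-space move of the TCP to a pose.
- r.move_straight(position, orientation=None, vel=0.15, stop_force=None): straight line of the TCP; orientation=None keeps the orientation; vel is the mean speed in m/s. With stop_force (N) it stops when the force on the tool has changed by that much, and returns True; else False.
- r.goto_joints(angles): joint-space move.
- r.gripper_to(opening, effort=None): finger opening in m; effort is the grip in N (None keeps the last); returns when the fingers have stopped.
- r.dwell(seconds).
- planner.inverse_kinematics(position, orientation): joint angles nearest the present ones, or None.
- readout.sense(): the state.
- viewer.snapshot(name): name is "scene" or "top"; returns a dict with "pixels" (480x640x3 uint8, red, green, blue), "fx", "fy", "cx", "cy" (pixels), "k1" (the pictures are not rectified: a ray, as slopes to the right and down, at radius r is drawn at 1 + k1 r^2 times it, then the intrinsics apply), "R" (3x3) and "t" (3): a world point X has camera coordinates R X + t. Camera axes: x right, y down, z forward; pixel columns grow to the right and rows downward; lengths in m; the calibration is good to about 2 mm. A picture is of the moment at which its call begins. There is no depth.
A pose or a line that the arm cannot do raises r.IKError and nothing moves.
- r.job_done(): hands the job in, once; it reports no verdict.
The state is a dict: "time_s": time; "joints": joint angles; "joint_velocities": joint speeds; "tau": joint torques, N m; "tcp_pos": TCP position; "orientation": TCP orientation; "contact_force": force on the tool from outside, world axes, zero at the start; "moment": the same for the moment, N m; "grip_width": finger opening in m.
Only numpy, scipy, OpenCV 4.12 (cv2) and the standard library are available. Lean on these libraries where they do the work, as an engineer would, in place of code of your own. Each camera call takes 0.05 s, during which the arm holds its last target.

TASK

The empty counter scale does not read zero. Push the wings of its orange zero screw round with the fingertips, stroke after stroke, without pinching it, until the red needle stands on the green zero mark, then take the hand away. Be gentle, and leave the scale and the things around it standing where they are.

Things in the scene. Friction and masses are not known exactly. Their poses are not given: they have to be found in the camera images.
- scale: Green counter scale, 5 kg, loose on rubber feet: 260 (x) by 420 (y) mm, flat top 75 mm above the table. Origin at table height under its middle, z up; at yaw 0 its x points away from the robot. The empty aluminium pan (200 mm across, rim 105 mm above the table) is centred at x 0, y +95 mm; dial and wing screw are on the -y half. It must not be shifted, lifted or tipped.
- wings (a point): Orange wing screw: point on its upright axis, 110 mm above the table, at x -68, y -130 mm in the scale's frame. The frame turns with the screw: x runs along the two wings (black fleck on the +x wing), z up. Wings: upright blades 7 mm thick, from the hub (radius 13 mm) out to 43 mm from the axis, 96 to 124 mm above the table. Under the hub a boss, radius 22, height 4 mm. It does not rise or sink.
- zero_screw (a joint): Angle of the wing screw, rad, anticlockwise seen from above; at 0 the wings lie along the scale's x axis and the needle is in the middle of the zero mark. Starts between +2.4 and +5.0, so it must go clockwise seen from above. Turns either way between -4 and +6.5 with light friction (0.05 N m, 1 to 2 N at the wing) and stays where it is left.
- needle (a joint): Angle of the red needle in rad, anticlockwise seen from above, geared to the screw: always a quarter of the screw's angle, in the same direction. 0 is the middle of the green zero mark; the mark reaches 0.09 either side. The hub of the needle stands under 5 mm above the dial.
- dial_centre (a point): Centre of the flat white dial (132 mm across) that lies face up on the scale's top, 79 mm above the table, at x +55, y -120 mm in the scale's frame; the red needle, 56 mm long and 4 mm wide, turns about it.
- zero_mark (a point): Middle of the green zero mark on the dial, 53 mm from the dial centre along the scale's +x axis; the mark is 22 mm long and about 10 mm wide.
- jam_jar: Amber jam jar with a red lid, 68 mm across and 95 mm high, 0.38 kg, loose; origin at the centre of its underside. Leave alone.
- check_weight: Brass check weight with a small knob, 48 mm across and 66 mm high, 0.5 kg, loose; origin at the centre of its underside. Leave alone.
- apple_punnet: Wooden punnet of apples, 170 by 120 mm, 70 mm high with the apples (stalks to 81 mm), 0.9 kg, loose; origin at the centre of its underside. Leave alone.

How it is judged:
At the end, for the whole second after the job is handed in: The needle rests within 0.09 rad of the middle of the zero mark (on the green), the screw is at rest, the scale is within 15 mm of where it stood and level, and jar, weight and punnet stand within 20 mm of where they stood (value of joint needle between -0.09 and 0.09 rad and velocity of joint zero_screw between -0.05 and 0.05 rad/s and distance of scale from where it was at the start of the episode below 0.015 m and angle between scale's own z axis and vertical below 0.03 rad and distance of each of jam_jar, check_weight, apple_punnet from where it was at the start of the episode below 0.02 m and angle between each of jam_jar, check_weight's own z axis and vertical below 0.1 rad); the robot touches nothing.
It fails at once if the scale is shifted by more than 15 mm, lifted or tipped (distance of scale from where it was at the start of the episode above 0.015 m or angle between scale's own z axis and vertical above 0.05 rad).
It fails at once if the scale or its screw is pinched or pushed with more than 30 N (contact force between any of the fingers, the arm and scale above 30 N).
It fails at once if the jam jar is shifted by more than 20 mm or lifted (distance of jam_jar from where it was at the start of the episode above 0.02 m).
It fails at once if the check weight is shifted by more than 20 mm or lifted (distance of check_weight from where it was at the start of the episode above 0.02 m).
It fails at once if the punnet is shifted by more than 20 mm or lifted (distance of apple_punnet from where it was at the start of the episode above 0.02 m).
It also fails if it takes over 56 s, if anything falls off the work surface, if the arm or the gripper's body presses on something with over 40 N, if the wrist force passes 120 N, or if a joint passes its speed limit or range.

## Working session

There is one attempt and no reset: what is moved stays moved. The work goes in short steps, each a Python script; the robot and the scene stay as the last script left them, time stands still between calls to the robot, and variables do not carry over. Pictures are saved under pics/ and viewed, and the job is handed in when it is done.

```bash
mkdir -p pics; ls
python3 - <<'E'
from rig import r, planner, readout, viewer
import cv2, pickle
for n in("scene","top"):
    s=viewer.snapshot(n); pickle.dump(s,open(f"pics/{n}0.pkl","wb"))
    cv2.imwrite(f"pics/{n}0.png",s["pixels"][:,:,::-1])
    print(n,{k:s[k] for k in s if k!="pixels"})
print(readout.sense()); print(r.nose_length)
E
```

```text
pics
scene {'fx': 478.5900236957934, 'fy': 478.5900236957934, 'cx': 313.3852331806536, 'cy': 237.76466108731728, 'k1': -0.08032870564318376, 'R': array([[-0.61526684,  0.7883159 ,  0.00218166],
       [ 0.61585932,  0.48239138, -0.62290918],
       [-0.49210163, -0.38191177, -0.78229112]]), 't': array([ 0.29964895, -0.33848457,  1.30001293])}
top {'fx': 567.9485519207465, 'fy': 567.9485519207465, 'cx': 317.0469942881734, 'cy': 240.31151736971324, 'k1': -0.18025735414352934, 'R': array([[-0.01317279, -0.9998977 , -0.00557421],
       [-0.99245881,  0.01375382, -0.1218045 ],
       [ 0.12186871,  0.00392767, -0.99253846]]), 't': array([0.0745792 , 0.58979024, 1.16752868])}
{'time_s': 0.1, 'joints': array([-1.29601150e+00,  5.32991975e-02,  1.61418978e+00,  8.22409600e-06,
        1.47599101e+00, -1.19026773e-01]), 'joint_velocities': array([ 0.0009897 , -0.00202975, -0.00262942,  0.00014948,  0.00094878,
       -0.00049654]), 'tau': array([ 2.34083036e-04, -3.94910073e+01, -3.71360385e+01, -1.69162809e-04,
        3.92976362e-03,  6.71851950e-06]), 'tcp_pos': array([ 0.23966194, -0.57665179,  0.25516097]), 'orientation': array([-9.41121217e-04,  9.80676249e-01,  1.95635388e-01, -6.93364844e-05]), 'contact_force': array([ 0.6771517 ,  0.51012227, -0.79611949]), 'moment': array([ 0.01354091, -0.01691188,  0.02035661]), 'grip_width': 0.0854389463954885}
0.025
```

View pics/top0.png

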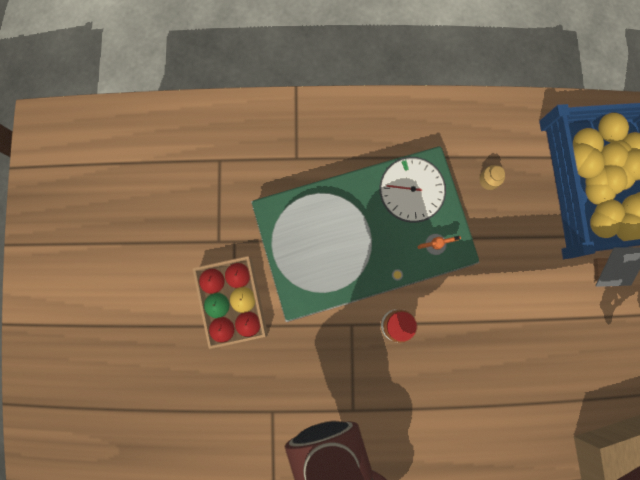

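View pics/scene0.png

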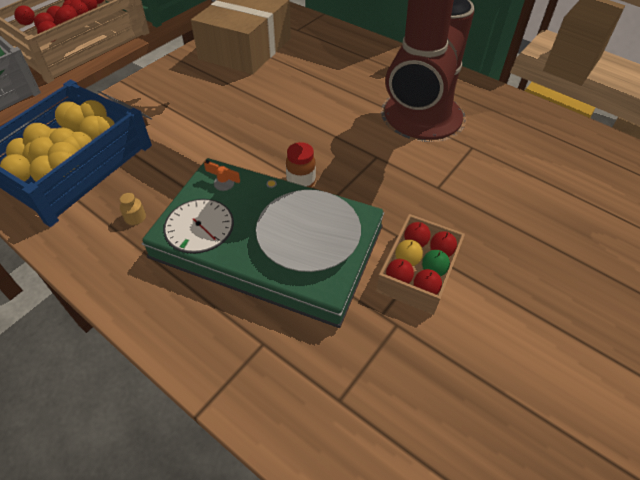

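Top view: scale corners near (440,148), (478,262), (288,320), (253,201); dial hub at (413,189), green mark at (405,165), needle tip near (387,186), and screw at (437,243). The jar is at (400,326), the weight at (492,177) and the punnet at (230,303). I'll zoom in and fit the pose.

```bash
cat > h.py <<'E'
import numpy as np, cv2, pickle
from scipy.optimize import least_squares
def proj(s,X):
    X=np.atleast_2d(X); c=X@s["R"].T+s["t"]; a=c[:,:2]/c[:,2:]
    a=a*(1+s["k1"]*(a**2).sum(1,keepdims=True))
    return a*[s["fx"],s["fy"]]+[s["cx"],s["cy"]]
def back(s,uv,z):
    K=np.array([[s["fx"],0,s["cx"]],[0,s["fy"],s["cy"]],[0,0,1.]])
    a=cv2.undistortPoints(np.array([[uv]],float),K,np.array([s["k1"],0,0,0.]))[0,0]
    d=s["R"].T@np.r_[a,1]; o=-s["R"].T@s["t"]
    return o+d*(z-o[2])/d[2]
def s2w(p,X):
    X=np.atleast_2d(X); c,s=np.cos(p[2]),np.sin(p[2])
    return np.c_[p[0]+c*X[:,0]-s*X[:,1],p[1]+s*X[:,0]+c*X[:,1],X[:,2]]
E
python3 - <<'E'
from h import *
t=pickle.load(open("pics/top0.pkl","rb")); s=pickle.load(open("pics/scene0.pkl","rb"))
cv2.imwrite("pics/z1.png",cv2.resize(t["pixels"][140:275,370:515,::-1],None,fx=5,fy=4.4 and 5*.85,interpolation=cv2.INTER_CUBIC)[:600,:800])
cv2.imwrite("pics/z2.png",cv2.resize(s["pixels"][150:260,140:290,::-1],None,fx=5,fy=5,interpolation=cv2.INTER_CUBIC))
E
```

```text
(no output)
```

View pics/z1.png

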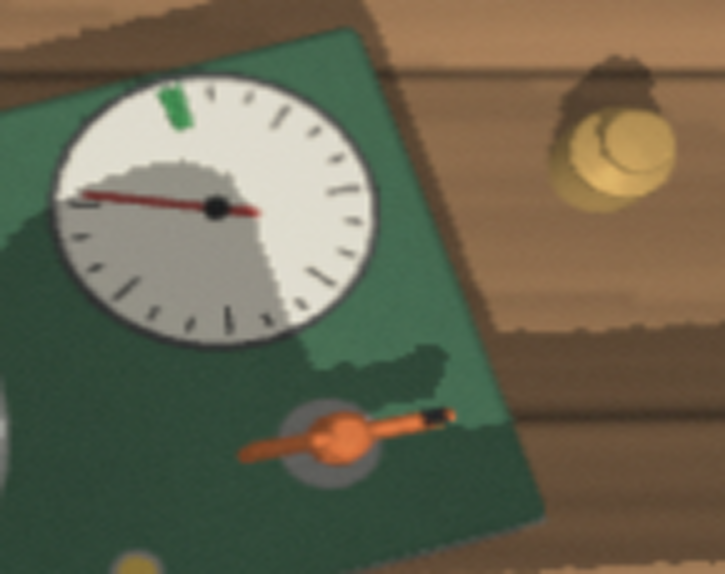

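View pics/z2.png

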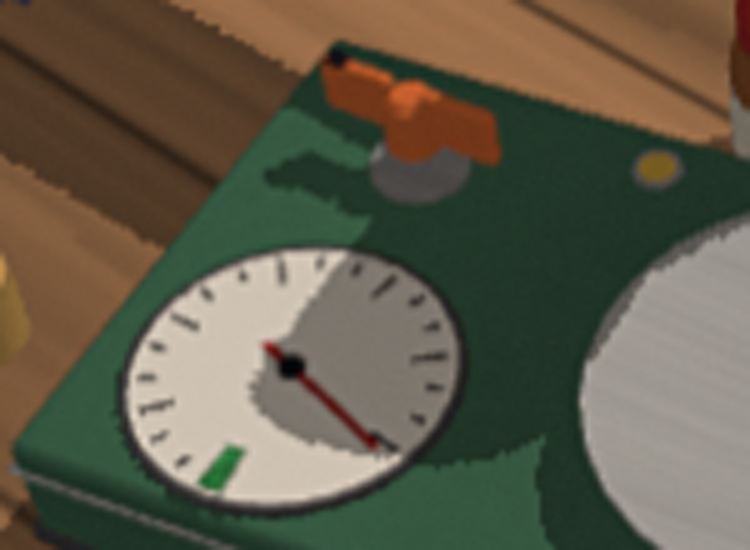

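Run:
```python
from h import *
t=pickle.load(open("pics/top0.pkl","rb")); s=pickle.load(open("pics/scene0.pkl","rb"))
g=lambda u,v:(370+u/5,140+v/4.25)
hh=lambda u,v:(140+u/5,150+v/5)
M=[[.055,-.12,.080],[.13,-.21,.075],[-.13,-.21,.075],[-.13,.21,.075],[.13,.21,.075],[.108,-.12,.08]]
ti=np.array([g(216,208),g(356,27),g(545,518),(288,320),(253,201),g(176,107)])
si=np.array([hh(291,366),None and 0 or (147,247),(207,160),(383,208),(342,322),hh(222,468)])
f=lambda p:np.r_[(proj(t,s2w(p,M))-ti).ravel()/1.5]
f2=lambda p:np.r_[f(p),((proj(s,s2w(p,M))-si)).ravel()/1.5]
for F in(f,f2):
    o=least_squares(F,[.6,-.1,0.2],loss="soft_l1"); print(o.x,F(o.x).round(1))
p=o.x
sc=s2w(p,[-.068,-.13,.11])[0]; print("screw",sc)
a,b=back(t,g(445,410),.124),back(t,g(240,455),.124); d=a-b; wa=np.arctan2(d[1],d[0])-p[2]
print("mid",(a+b)/2,np.linalg.norm(d),"wing",wa, wa%(2*np.pi))
dc=s2w(p,[.055,-.12,.084])[0]; n=back(t,g(82,194),.084)-back(t,g(216,208),.084); print("needle",np.arctan2(n[1],n[0])-p[2], 4*(np.arctan2(n[1],n[0])-p[2]))
n=back(s,hh(375,445),.084)-back(s,hh(291,366),.084); print("needle",np.arctan2(n[1],n[0])-p[2])
print("jar",back(t,(401,326),.095),"weight",back(t,(494,174),.066),"pun",back(t,(230,303),.06))
from rig import planner
```

```text
[ 0.60381376 -0.03498262  0.27858982] [ 0.2  0.1  0.5 -1.   1.4 -0.1 -1.2  1.1 -1.4 -0.3  0.3  0.1]
[ 0.60414016 -0.03261638  0.27734123] [-0.5  0.1 -0.2 -1.1  0.6 -0.1 -2.1  0.9 -2.1 -0.5 -0.4  0.  -0.   0.5
 -4.8 -5.  -0.5 -2.5  0.8  0.1 -0.7 -7.5 -0.2 -0.2]
screw [ 0.57433259 -0.17626703  0.11      ]
mid [ 0.57378488 -0.17408573  0.124     ] 0.08557024598458918 wing -1.6130965881799573 4.670088718999629
needle 1.1596178680838605 4.638471472335442
needle 1.155455647538745
jar [ 0.40916307 -0.09867547  0.095     ] weight [ 0.72468764 -0.31372556  0.066     ] pun [0.45992783 0.24793711 0.06      ]
```

Pose fit is consistent. The scale is at (0.604, -0.033), yaw 0.278, and the screw is at about (0.574, -0.176). The wings give a screw angle of 4.67 and the needle gives 4.64. The plan is to carry the closed fingertips clockwise round the axis in short strokes behind the fleck wing, at 38 mm radius with the tips 103 mm up.

```bash
cat >> h.py <<'E'
C=np.array([0.574,-0.1755]); R=0.038; Z=0.128
q=np.array([0,0.98058,0.19612,0]); q/=np.linalg.norm(q)
def pt(phi,z=Z): return [C[0]+R*np.cos(phi),C[1]+R*np.sin(phi),z]
E
python3 - <<'E'
from h import *
from rig import r, readout, planner
phi=-1.335+0.80
r.gripper_to(0.0,20)
r.move_ptp(pt(phi,0.24),q); s=readout.sense(); print(s["time_s"],s["tcp_pos"],s["joints"].round(2),s["contact_force"],s["grip_width"])
for z in(0.17,Z):
    print(r.move_straight(pt(phi,z),q,vel=0.08,stop_force=6))
s=readout.sense(); print(s["time_s"],s["tcp_pos"],s["contact_force"])
E
```

```text
2.7833 [ 0.60638948 -0.19589746  0.24006039] [-0.43  0.09  1.6  -0.    1.45  0.75] [ 0.30190634  0.47276344 -0.4072017 ] 0.00013544999814290359
False
False
4.4833 [ 0.60665743 -0.19486894  0.12772374] [-0.28004292 -0.44813228  0.80824013]
```

Descended without contact. Now the first strokes, then a look.

Run:
```python
from h import *
from rig import r, readout, viewer
phi=-0.535
for k in range(4):
    phi-=0.35
    st=r.move_straight(pt(phi),q,vel=0.04,stop_force=10)
    s=readout.sense(); print(round(phi,3),st,round(s["time_s"],2),s["contact_force"].round(1),(s["tcp_pos"]-pt(phi)).round(4))
    if st: break
for n in("top","scene"):
    s=viewer.snapshot(n); pickle.dump(s,open(f"pics/{n}1.pkl","wb"))
    cv2.imwrite(f"pics/{n}1.png",s["pixels"][:,:,::-1])
```

```text
-0.885 False 4.97 [0.9 0.4 0.2] [-0.0001 -0.0003  0.0002]
-1.235 False 5.45 [ 0.1 -0.4  0.6] [-0.0003 -0.0003  0.0001]
-1.585 False 5.93 [ 0.3 -0.  -0.1] [-0.0006 -0.0002 -0.0001]
-1.935 False 6.42 [-0.6 -0.8 -0.7] [-0.0007  0.0002 -0.0002]
```

View pics/top1.png

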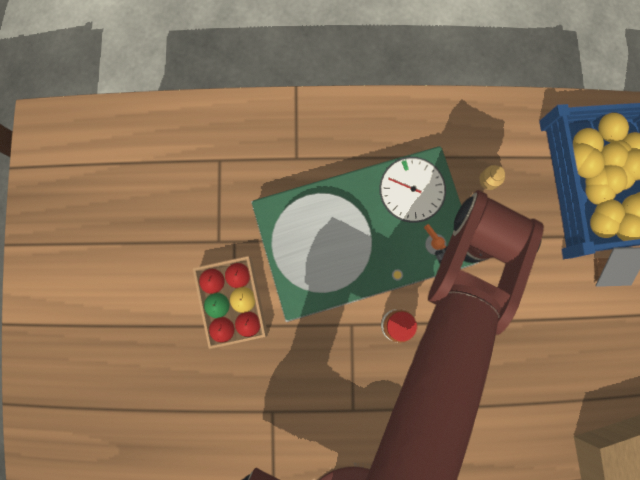

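View pics/scene1.png

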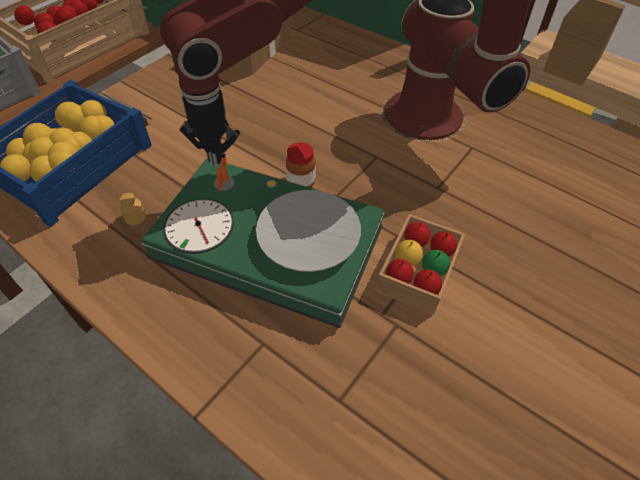

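The wing has turned and the far wing tip is now near (428,227). The needle tip is at (389,179) with the hub at (413,189), so it's moving toward the mark and the scale hasn't moved. Next I'll measure the lag between finger and wing.

```bash
cat >> h.py <<'E'
P=[.604,-.0335,.278]
def needle(s):
    # red pixels on the dial, rectified to scale frame
    p=s["pixels"].astype(int); m=(p[...,0]>p[...,1]*1.6+15)
    hub=s2w(P,[.055,-.12,.083])[0]; hp=proj(s,hub)[0]
    pts=[]
    for v,u in np.argwhere(m):
        if np.hypot(u-hp[0],v-hp[1])<45:
            d=back(s,(u,v),.083)-hub; rr=np.hypot(d[0],d[1])
            if .012<rr<.062 : pts.append((np.arctan2(d[1],d[0])-P[2],rr))
    pts=np.array(pts); far=pts[pts[:,1]>.025]
    return len(far),np.median(far[:,0])
E
python3 - <<'E'
from h import *
for n in("top0","scene0","top1","scene1"):
    k,a=needle(pickle.load(open(f"pics/{n}.pkl","rb"))); print(n,k,a,4*a)
E
```

```text
top0 9 1.1560922537947198 4.624369015178879
scene0 20 1.1460202117462948 4.584080846985179
top1 17 0.8606204425246611 3.4424817700986443
scene1 16 0.8654539302101727 3.461815720840691
```

Run:
```python
from h import *
from rig import r, readout, viewer
phi=-1.935
for k in range(9):
    phi-=0.35
    st=r.move_straight(pt(phi),q,vel=0.04,stop_force=10)
    s=readout.sense(); print(round(phi,3),st,round(s["time_s"],2),s["contact_force"].round(1),(s["tcp_pos"]-pt(phi)).round(4),s["joints"][5].round(2))
    if st: break
    if k==4: t=viewer.snapshot("scene"); print(needle(t)[1]*4)
for n in("top","scene"):
    s=viewer.snapshot(n); pickle.dump(s,open(f"pics/{n}2.pkl","wb"))
    cv2.imwrite(f"pics/{n}2.png",s["pixels"][:,:,::-1])
    try: print(n,needle(s)[1]*4)
    except Exception as e: print(n,e)
```

```text
-2.285 False 7.0 [-0.  -0.  -0.3] [-0.0005  0.0002 -0.0001] 0.69
-2.635 False 7.48 [-0.   0.5 -0.2] [-0.0005  0.0005 -0.0002] 0.7
-2.985 False 7.97 [-0.4 -0.1  0.3] [-0.0003  0.0006 -0.0002] 0.72
-3.335 False 8.45 [-0.6  0.1 -0.4] [-0.0001  0.0005 -0.0001] 0.74
-3.685 False 8.93 [ 0.4 -0.4  0.6] [ 0.0001  0.0006 -0.0001] 0.76
1.9172134766893016
-4.035 False 9.47 [-0.3  0.5 -0.5] [ 0.0003  0.0004 -0.    ] 0.79
-4.385 False 9.95 [ 0.5  0.1 -0.8] [0.0004 0.0003 0.    ] 0.8
-4.735 False 10.43 [-0.7 -0.1 -0.3] [ 0.0005  0.0001 -0.    ] 0.82
-5.085 False 10.92 [-1.3 -0.5 -0.1] [ 0.0006 -0.0001  0.0002] 0.82
top 0.45089717393372397
scene 0.4848830952050742
```

View pics/scene2.png

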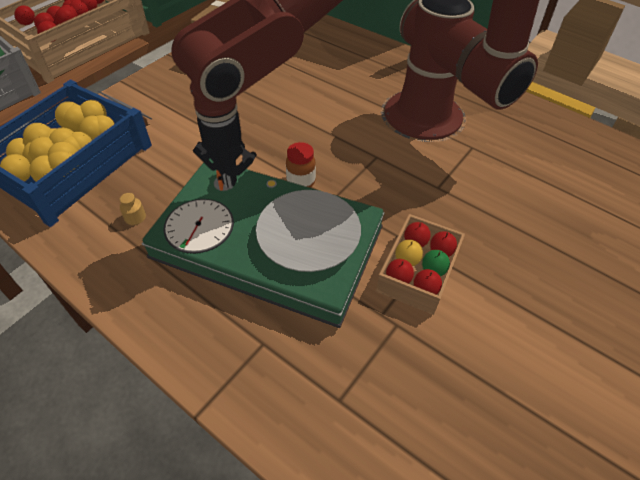

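View pics/top2.png

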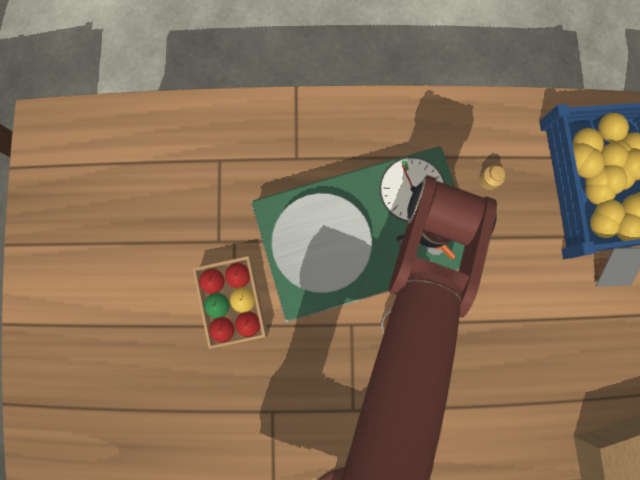

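The needle tip is at the left edge of the green mark in the top view, near (403,165), and the screw is at about +0.46. I'll push 0.45 more, back off, lift clear and check.

Run:
```python
from h import *
from rig import r, readout, viewer
phi=-5.085
for d in(.23,.22):
    phi-=d; print(r.move_straight(pt(phi),q,vel=0.03,stop_force=10))
s=viewer.snapshot("scene"); print("held",needle(s)[1]*4)
phi+=.3; print(r.move_straight(pt(phi),q,vel=0.04,stop_force=10))
print(r.move_straight(pt(phi,0.24),q,vel=0.08))
r.move_ptp([0.35,-0.45,0.28],q)
for n in("top","scene"):
    s=viewer.snapshot(n); pickle.dump(s,open(f"pics/{n}3.pkl","wb"))
    print(n,needle(s))
    c=s["pixels"][130:350,180:520] if n=="top" else s["pixels"][130:350,110:450]
    cv2.imwrite(f"pics/{n}3.png",cv2.resize(c[:,:,::-1],None,fx=2.3,fy=2.3,interpolation=cv2.INTER_CUBIC))
print(readout.sense()["time_s"],readout.sense()["contact_force"])
a=pickle.load(open("pics/top0.pkl","rb"))["pixels"];
```

```text
False
False
held 0.07650472280638221
False
False
top (14, np.float64(0.009036270313766553))
scene (21, np.float64(0.03051081486510948))
15.4833 [-0.20664128  0.28128925 -0.02665082]
```

View pics/top3.png

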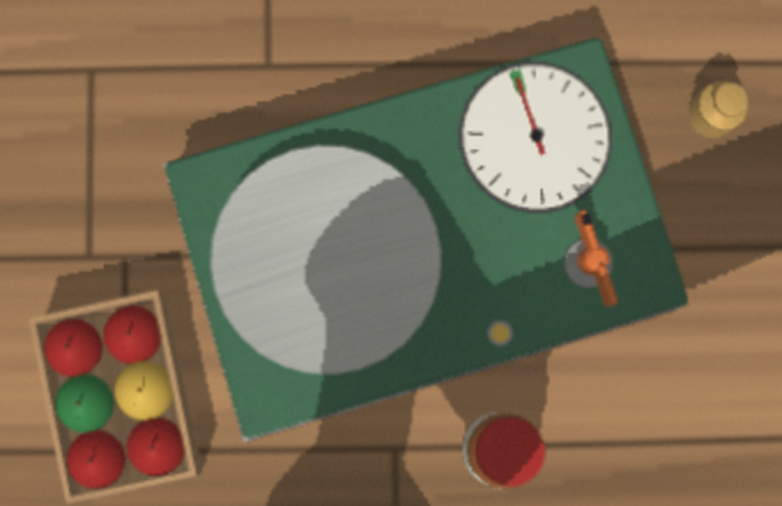

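View pics/scene3.png

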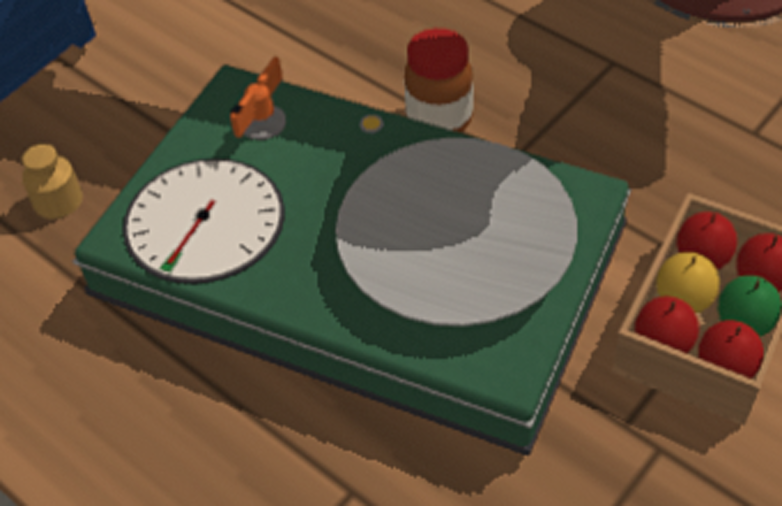

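The needle lies on the green mark: tip at (518,80) in the enlarged top view, measured at 0.01–0.03 rad. The fleck wing points toward the far edge, and the scale corner is at the same pixel, (441,147). The jar, weight and punnet are where they were.

Run:
```python
from rig import r
r.dwell(0.5); r.job_done()
```

```text
the job is handed in; nothing more can be done
```

The needle now stands on the green zero mark, and the job is handed in. I pushed the fleck wing clockwise with the closed fingertips, from about +4.6 rad to about 0. That took 15 short strokes without pinching, then I backed the fingers off, lifted them and moved the hand away.

**Needle:** the last pictures put it at +0.009 rad (top camera) and +0.031 rad (scene camera), within the 0.09 limit. The difference between the two cameras is within measuring error.

**Force:** the readings between strokes stayed under about 1.5 N, and the 10 N force stop never triggered.

**Surroundings:** the scale, jar, weight and punnet look unmoved in the pictures. I compared only the scale's corner by pixel and the others by eye.

**Time:** about 16 s on the clock at hand-in. No check failed.

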